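# Post the slide box through the hopper flap

## Task

Return the white slide box lying on the feed shelf to the clear-sided returns hopper: with your fingertips push it along the shelf against the hanging flap, so that the flap swings in, and follow it through the doorway until it drops off the inner ledge to the hopper's floor. Then draw your hand back out so that the flap hangs shut again. Slide the box only, never pick it up, and leave the bottle, the tub and the beaker where they stand.

Things in the scene. Friction and masses are not known exactly. Their poses are not given: they have to be found in the camera images.
- hopper: Fixed bench-top returns hopper, 440 mm long, 200 wide, grey frame, clear sides, back and roof (top at 275 mm). Origin on the table (z = 0) right under the closed flap, midway across the doorway; x points along the shelf into the hopper (the pushing direction), y to the left of that, z up. A level shelf (top at 100 mm) runs from x = -200 in front to a bare ledge ending at x = +40 inside.
- shelf_front (a point): Middle of the feed shelf's open front end, on its upper face (hopper frame x = -200, y = 0, z = 100 mm). The shelf is open above, 172 mm wide between two 5 mm thick cheeks that stand 15 mm above it, and runs level through the doorway to the ledge's end.
- header (a point): Middle of the underside of the header over the doorway (hopper frame x = 0, y = 0, z = 257 mm). Doorway: frame 16 mm thick, 174 mm wide, clear from the shelf (100 mm) up to here; the flap's hinge line is at z = 250 mm. Header and roof block a vertical hand: to reach past x = 0 come tilted about 40 degrees, fingers pointing down and into the hopper.
- floor_mid (a point): Middle of the hopper's rubber floor (hopper frame x = 140, y = 0, z = 6 mm), 94 mm below the shelf; the floor runs to the back wall at x = 238 mm and is 186 mm wide. The box is to end here, anywhere on it and any way up.
- flap (a joint): Hinge angle of the flap (rad): 0 hangs straight down, shut; grows as its lower edge swings into the hopper, to at most 1.4; it cannot swing outward. Thin plain aluminium sheet, 162 mm wide, 146 mm tall, 3 mm thick, 120 g, hung freely by its top edge: it falls shut by its own weight within a second when nothing props it.
- flap_edge (a point): Middle of the flap's lower edge; when shut it is at x = 0, y = 0, 104 mm above the table in the hopper's frame (4 mm above the shelf).
- ledge_edge (a point): Middle of the inner ledge's end, on its upper face: x = +40, y = 0, z = 100 mm in the hopper's frame. The box tips off when its middle passes this edge.
- slidebox: White plastic microscope slide box, closed, with a grey seam and a grey clasp: 70 mm along its x, 84 mm along its y, 34 mm tall, about 220 g. Origin at the centre of its underside, z up. It lies flat on the feed shelf in front of the flap, at some yaw, its x axis within about 15 degrees of the hopper's x axis.
- brown_bottle: Bystander: amber bottle with blue cap, 64 mm across, 150 mm tall, on the table beside the feed shelf, on its -y side; origin at the centre of its underside.
- tub: Bystander: white screw-lid tub, 80 mm across, 75 mm tall, on the table beside the hopper on its y side, near the doorway; origin at the centre of its underside.
- beaker: Bystander: open glass beaker, 70 mm across, 90 mm tall, on the table beside the hopper, on its y side, nearer its back; origin at the centre of its underside.
Things that resemble listed ones, but are neither listed nor needed, are in the scene too. What is shaped like the slidebox but yellow is not meant.

How it is judged (in metres and radians):
On the way, in this order (a step that is already met when the one before it is completed fails the run):
1. the box, still on the shelf, is in the doorway with the flap swung in (value of joint flap above 0.2 rad and x of slidebox in the frame of hopper between -0.03 and 0.05 m and z of slidebox in the frame of hopper above 0.085 m), for 0.05 s.
2. the box has dropped off the ledge inside the hopper (x of slidebox in the frame of hopper between 0.03 and 0.24 m and y of slidebox in the frame of hopper between -0.095 and 0.095 m and z of slidebox in the frame of hopper below 0.08 m), for 0.2 s.
At the end, for the whole second after the job is handed in: The slide box lies at rest inside the hopper, below the ledge (its origin less than 80 mm above the table), the flap hangs shut (within 0.06 rad), and the bottle, tub and beaker are within 20 mm of where they stood (all of step 2 and value of joint flap below 0.06 rad and linear speed of slidebox below 0.02 m/s and distance of each of brown_bottle, tub, beaker from where it was at the start of the episode below 0.02 m); the robot touches nothing.
It fails at once if the slide box is lifted (20 mm or more above the shelf) (z of slidebox in the frame of hopper above 0.12 m).
It fails at once if the slide box goes off the shelf outside the hopper (x of slidebox in the frame of hopper below 0 m and z of slidebox in the frame of hopper below 0.08 m).
It fails at once if the brown bottle is pushed more than 20 mm or tipped (distance of brown_bottle from where it was at the start of the episode above 0.02 m or angle between brown_bottle's own z axis and vertical above 0.3 rad).
It fails at once if the tub is pushed more than 20 mm or tipped (distance of tub from where it was at the start of the episode above 0.02 m or angle between tub's own z axis and vertical above 0.3 rad).
It fails at once if the beaker is pushed more than 20 mm or tipped (distance of beaker from where it was at the start of the episode above 0.02 m or angle between beaker's own z axis and vertical above 0.3 rad).
It also fails if it takes over 38 s, if anything falls off the work surface, if the arm or the gripper's body presses on something with over 40 N, if the wrist force passes 120 N, or if a joint passes its speed limit or range.

## Robot

A 6-joint arm with a two-finger parallel gripper is mounted at the origin on the work surface. World frame = base frame: x ahead of the robot, y to its left, z up, the work surface at z = 0. Lengths are in mm, angles in rad, forces in N, time in s.
With the tool pointing down it reaches from about 325 to 875 mm from the base axis. Payload 4.4 kg.
Tool frame: the origin (TCP) lies on the centre line of the jaws, within the pads' length; the fingertips stand ahead of it and the grasp point (between the pads) lies 6 mm ahead of it (ctrl.tcp_to_tips is the z of the fingertips in the tool frame, in mm); z points along the fingers, y is the direction in which the jaws open and shut (so a half turn about z gives the same grasp; the last joint's range is limited). The gripper opens to 85 mm and grips with 20 to 120 N. Pads are 22 mm wide; open, the fingers measure 114 mm over their backs; the gripper's body (76 mm by 85 mm) begins 54 mm behind the grasp point. The pads swing forward as they close: fully open they stand 13 mm farther back than shut.
Start: joints at [-1.353, 0.207, 1.542, -0, 1.393, -0.15], TCP at [207.273, -536.344, 256.282] pointing down, gripper open.
Joint ranges: [-2.73, 2.73], [-0.86, 2.22], [0.23, 2.46], [-1.11, 4.25], [0.08, 2.63], [-2.82, 2.82]. Speed limits (rad/s): [2.79, 2.79, 3.14, 3.14, 3.14, 3.14].

## Interface

Orientations are given as a 3x3 rotation matrix whose columns are the frame's x, y, z axes.
In Python, from plant import ctrl, sensors, optics gives the robot as it stands. Calls block until the motion is done:
- ctrl.move_ptp(position, orientation): joint-space move of the TCP to a pose.
- ctrl.move_l(position, rot=None, vel=150, threshold=None): straight line of the TCP; rot=None keeps the orientation; vel is the mean speed in mm/s. With threshold (N) it stops when the force on the tool has changed by that much, and returns True; else False.
- ctrl.set_joints(angles): joint-space move.
- ctrl.gripper_to(opening, force=None): finger opening in mm; force is the grip in N (None keeps the last); returns when the fingers have stopped.
- ctrl.hold(seconds).
- ctrl.solve_ik(position, orientation): joint angles nearest the present ones, or None.
- sensors.read_state(): the state.
- optics.grab_frame(name): name is "scene" or "top"; returns (picture, depth): 480x640x3 uint8, red, green, blue; 480x640 float32, mm along the optical axis (not along the pixel's ray), 0 where there is no reading.
- optics.camera_params(name): a dict with "mtx" (3x3 intrinsics, pixels), "R" (3x3) and "t" (3): a world point X has camera coordinates R X + t. Camera axes: x right, y down, z forward; pixel columns grow to the right and rows downward; lengths in mm; the calibration is good to about 2 mm. A picture is of the moment at which its call begins. camera_params takes no time and is no camera call.
A pose or a line that the arm cannot do raises ctrl.MotionError and nothing moves.
- ctrl.finish_job(): hands the job in, once; it reports no verdict.
The state is a dict: "t": time; "q": joint angles; "qvel": joint speeds; "tau": joint torques, N m; "eef_pos": TCP position; "eef_rot": TCP orientation; "force": force on the tool from outside, world axes, zero at the start; "wrist_torque": the same for the moment, N m; "grip_width": finger opening in mm.
Only numpy, scipy, OpenCV 4.12 (cv2) and the standard library are available. Lean on these libraries where they do the work, as an engineer would, in place of code of your own. Each camera call takes 0.05 s, during which the arm holds its last target.

## Working session

There is one attempt and no reset: what is moved stays moved. The work goes in short steps, each a Python script; the robot and the scene stay as the last script left them, time stands still between calls to the robot, and variables do not carry over. Pictures are saved under pics/ and viewed, and the job is handed in when it is done.

```bash
mkdir -p pics; ls; python3 - <<'E'
from plant import ctrl, sensors, optics
import cv2, numpy as np
for n in("scene","top"):
    im,d=optics.grab_frame(n); np.savez(f"{n}0.npz",im=im,d=d)
    cv2.imwrite(f"pics/{n}0.png",im[:,:,::-1])
    print(n,{k:np.round(v,3).tolist() for k,v in optics.camera_params(n).items()})
print(sensors.read_state()); print(ctrl.tcp_to_tips)
E
```

```text
pics
scene {'mtx': [[611.244, 0.0, 322.958], [0.0, 611.244, 242.887], [0.0, 0.0, 1.0]], 'R': [[0.993, 0.117, -0.01], [0.104, -0.914, -0.392], [-0.055, 0.389, -0.92]], 't': [-595.994, 37.099, 1384.643]}
top {'mtx': [[611.602, 0.0, 315.704], [0.0, 611.602, 250.002], [0.0, 0.0, 1.0]], 'R': [[-0.006, -1.0, 0.004], [-0.991, 0.006, -0.137], [0.137, -0.005, -0.991]], 't': [69.924, 640.311, 1227.84]}
{'t': 0.1, 'q': array([-1.35248323e+00,  2.07353533e-01,  1.54283095e+00, -1.54339836e-05,
        1.39349411e+00, -1.50499181e-01]), 'qvel': array([-1.15843598e-03, -2.43935788e-03, -4.38889794e-03,  8.18992655e-05,
       -1.67701509e-03,  2.69043691e-05]), 'tau': array([ 7.53280929e-04, -3.84086823e+01, -2.92548269e+01, -1.86372995e-05,
        4.91074490e-03, -8.53674038e-06]), 'eef_pos': array([ 207.1378961 , -535.71008625,  255.22175657]), 'eef_rot': array([[ 9.32755271e-01,  3.60509899e-01, -4.66609289e-04],
       [ 3.60510078e-01, -9.32753102e-01,  2.03313180e-03],
       [ 2.97732877e-04, -2.06463175e-03, -9.99997824e-01]]), 'force': array([-0.22832079,  0.05543103,  0.423499  ]), 'wrist_torque': array([0.03068087, 0.02163279, 0.03483456]), 'grip_width': 85.42956024965153}
25.0
```

View pics/scene0.png

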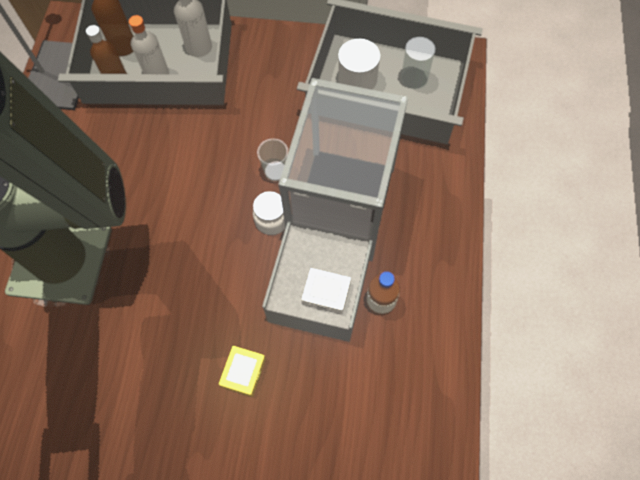

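View pics/top0.png

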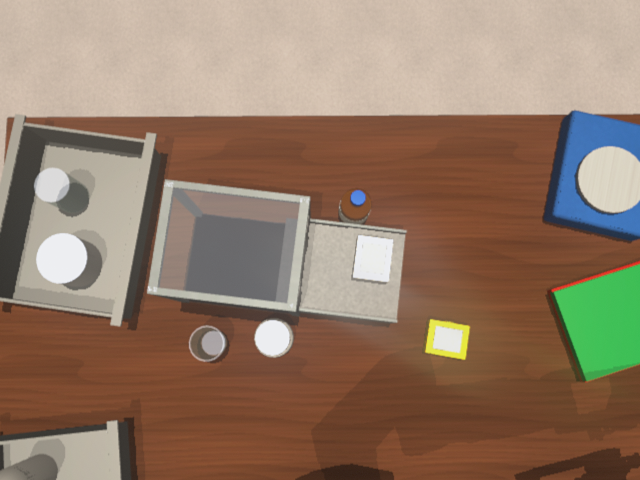

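Two candidates have the box's shape. The white one lies on the shelf (top 373,258; scene 327,290). The yellow-bordered one lies on the table (top 447,339; scene 242,370). The white one matches the description, since the yellow one is excluded and isn't on the shelf. I'll confirm with a crop and measure.

```bash
cat > h.py <<'E'
import numpy as np, cv2
from plant import ctrl, sensors, optics
def ray(cam,uv,z):
    p=optics.camera_params(cam); K,R,t=np.array(p["mtx"]),np.array(p["R"]),np.array(p["t"])
    uv=np.atleast_2d(np.asarray(uv,float)); d=np.c_[uv,np.ones(len(uv))]@np.linalg.inv(K).T@R
    c=-R.T@t; return c+d*((z-c[2])/d[:,2])[:,None]
def proj(cam,X):
    p=optics.camera_params(cam); K,R,t=np.array(p["mtx"]),np.array(p["R"]),np.array(p["t"])
    x=(np.atleast_2d(X)@R.T+t)@K.T; return x[:,:2]/x[:,2:]
def pts(cam,d):
    p=optics.camera_params(cam); K,R,t=np.array(p["mtx"]),np.array(p["R"]),np.array(p["t"])
    v,u=np.mgrid[:480,:640]; x=np.stack([u,v,np.ones_like(u)],-1)@np.linalg.inv(K).T*d[...,None]
    return (x-t)@R
E
python3 - <<'E'
from h import *
a=np.load("top0.npz"); im,d=a["im"],a["d"]; P=pts("top",d)
cv2.imwrite("pics/topcrop.png",cv2.resize(im[165:365,140:420,::-1],None,fx=2.8,fy=2.8,interpolation=cv2.INTER_CUBIC))
b=np.load("scene0.npz"); cv2.imwrite("pics/scenecrop.png",cv2.resize(b["im"][190:350,240:420,::-1],None,fx=4,fy=3.7,interpolation=cv2.INTER_CUBIC))
# box
for cam,X in (("top",a),("scene",b)):
    I=X["im"]; m=(I.min(2)>215).astype(np.uint8)
    m[I.max(2).astype(int)-I.min(2)>25]=0
    n,l,s,c=cv2.connectedComponentsWithStats(m)
    Q=pts(cam,X["d"])
    for i in range(1,n):
        if s[i,4]>150:
            r=cv2.minAreaRect(np.argwhere(l==i)[:,::-1].astype(np.float32))
            print(cam,s[i],c[i].round(1),"z",np.median(Q[l==i][:,2]).round(1))
            if s[i,4]>800:
                print("   z134 ctr",ray(cam,c[i],134).round(1), "hullrect world", cv2.minAreaRect(ray(cam,np.argwhere(l==i)[:,::-1],134)[:,:2].astype(np.float32)))
for uv in [(340,230),(325,290),(390,300),(385,232),(305,250),(235,190),(165,235),(240,240)]: print(uv,P[uv[1],uv[0]].round(1))
E
```

```text
top [ 38 169  28  32 651] [ 50.6 183.8] z 116.1
top [  36  233   51   50 1963] [ 61.1 257.8] z 95.8
   z134 ctr [[615.9 556.7 134. ]] hullrect world ((616.106201171875, 556.6478881835938), (95.05258178710938, 95.85818481445312), 65.68695068359375)
top [ 353  235   40   47 1495] [372.8 258. ] z 134.1
   z134 ctr [[612.1 -43.5 134. ]] hullrect world ((612.5744018554688, -43.458702087402344), (68.48668670654297, 82.37713623046875), 82.14835357666016)
top [255 321  34  35 931] [271.9 337.4] z 74.7
   z134 ctr [[461.7 150.4 134. ]] hullrect world ((460.7301330566406, 151.27432250976562), (63.74492645263672, 62.46733856201172), 0.004423107951879501)
top [433 327  29  25 559] [447.3 338.9] z 34.3
scene [ 338   39   42   33 1083] [358.9  54.9] z 95.2
   z134 ctr [[622.9 537.4 134. ]] hullrect world ((622.205078125, 537.5314331054688), (96.57653045654297, 94.07942199707031), 6.246634006500244)
scene [254 192  29  28 656] [268.  205.4] z 74.7
scene [ 302  268   49   42 1435] [325.9 288.3] z 133.6
   z134 ctr [[612.7 -45.5 134. ]] hullrect world ((612.353271484375, -44.927547454833984), (70.53921508789062, 84.54668426513672), 81.97470092773438)
scene [227 354  29  32 625] [241.1 369.3] z 34.3
(340, 230) [673.6  17.5  96.7]
(325, 290) [553.4  48.6  99.4]
(390, 300) [532.9 -78.9 100.8]
(385, 232) [668.6 -72.2  99. ]
(305, 250) [633.1  87.7  99.8]
(235, 190) [713.4 205.3 276.4]
(165, 235) [636.2 324.  273.4]
(240, 240) [626.6 195.9 275.1]
```

View pics/topcrop.png

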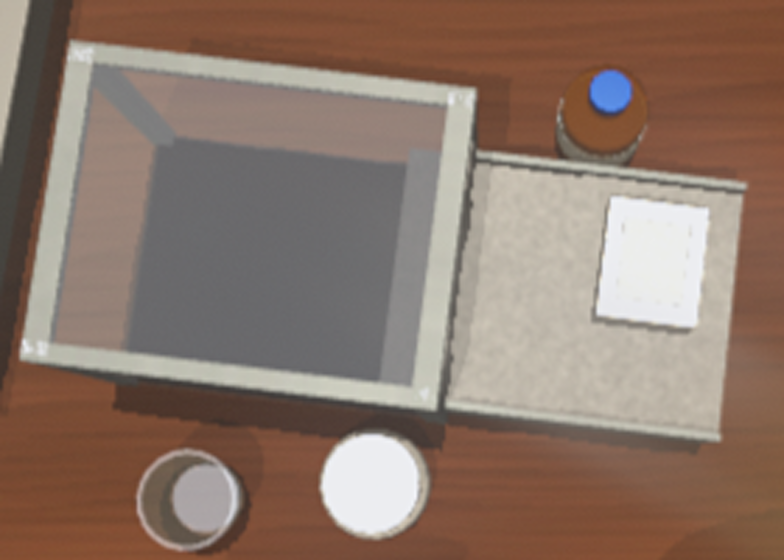

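View pics/scenecrop.png

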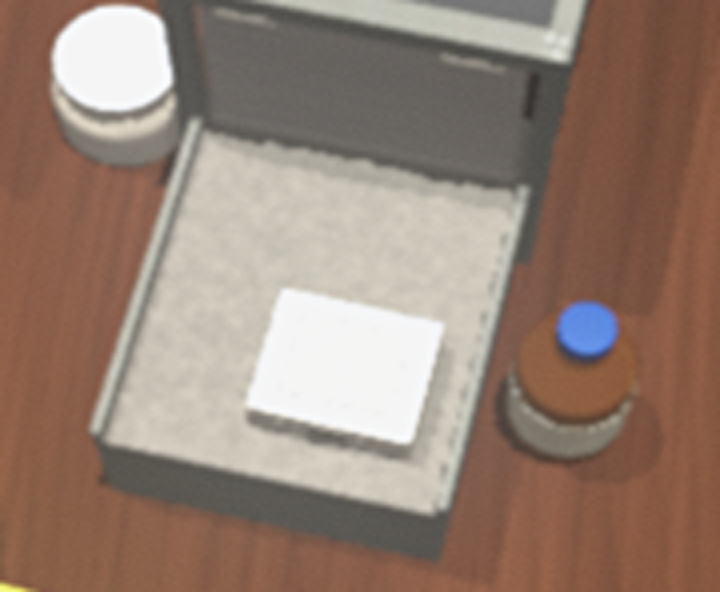

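```bash
python3 - <<'E'
from h import *
f=lambda L:np.array(L)/2.8+[139.7,164.7]
r=ray("top",f([(70,42),(475,90),(438,408),(22,357)]),275)[:,:2]
s=ray("top",f([(745,185),(720,438)]),115)[:,:2]
j=ray("top",f([(476,155),(447,404)]),115)[:,:2]
print(r.round(1),s.round(1),j.round(1))
n=lambda a:(np.linalg.norm(a).round(1), np.degrees(np.arctan2(a[1],a[0])).round(2))
print("roof long",n(r[0]-r[1]),n(r[3]-r[2]),"wid",n(r[1]-r[2]),n(r[0]-r[3]))
print("shelf w",n(s[0]-s[1]),"mid",s.mean(0)," cheeks",n(j[0]-s[0]),n(j[1]-s[1]),"jmid",j.mean(0))
print("roof front mid",(r[1]+r[2])/2,"back mid",(r[0]+r[3])/2)
# scene cam
g=lambda L:np.array(L)/[4,3.7]+[239.7,189.7]
s2=ray("scene",g([(95,432),(445,508)]),115)[:,:2]; print("scene shelf",s2,n(s2[1]-s2[0]),s2.mean(0))
fb=ray("scene",g([(203,128),(527,187)]),115)[:,:2]; print("scene cheek/frame",fb)
print("scene cheeks dir",n(fb[0]-s2[0]),n(fb[1]-s2[1]))
E
```

```text
[[732.6 326.8]
 [701.   77.6]
 [506.8 100.6]
 [538.8 350.2]] [[ 668.2 -111.3]
 [ 491.3  -89.4]] [[690.7  78. ]
 [515.8  98.9]]
roof long (np.float64(251.2), np.float64(82.79)) (np.float64(251.6), np.float64(82.7)) wid (np.float64(195.6), np.float64(-6.77)) (np.float64(195.2), np.float64(-6.89))
shelf w (np.float64(178.2), np.float64(-7.06)) mid [ 579.720363   -100.38822744]  cheeks (np.float64(190.7), np.float64(83.22)) (np.float64(189.9), np.float64(82.59)) jmid [603.22065539  88.42437444]
roof front mid [603.91139652  89.10495262] back mid [635.65638801 338.48463968]
scene shelf [[ 492.77948591  -91.05459228]
 [ 669.87342336 -112.86638298]] (np.float64(178.4), np.float64(-7.02)) [ 581.32645464 -101.96048763]
scene cheek/frame [[521.34021765  93.45175083]
 [693.76731492  76.29677542]]
scene cheeks dir (np.float64(186.7), np.float64(81.2)) (np.float64(190.7), np.float64(82.8))
```

The crops confirm the white box sits squarely on the shelf and the yellow one is off it. The fitted hopper has yaw of about 82.9° and its origin near (605, 97). The 178 mm shelf width (182 expected) and 191 mm cheek length (192 expected) agree. Next I'll check the reach and the bottle clearance.

```bash
cat >> h.py <<'E'
th=np.radians(82.85); ex=np.array([np.cos(th),np.sin(th),0]); ey=np.array([-ex[1],ex[0],0]); ez=np.array([0,0,1.])
O=np.array([580.5,-101,0])+200*ex
def W(x,y,z): return O+x*ex+y*ey+z*ez
def H(p): p=np.asarray(p)-O; return np.array([p@ex,p@ey,p[2]])
a=np.radians(40); zt=np.sin(a)*ex-np.cos(a)*ez
RB=np.c_[np.cross(-ey,zt),-ey,zt]; RA=np.c_[np.cross(ey,zt),ey,zt]
def tcp(x,y,z,tips): return W(x,y,z)-zt*tips   # tip centre given in hopper frame
E
python3 - <<'E'
from h import *
print("O",O,"box",H([612.4,-44.2,100]))
b=ray("top",[(358,198)],150)[0]; print("bottle",H(b)); print("tub",H(ray("top",[(272,337.4)],75)[0]),"beaker",H(ray("top",[(207,343)],90)[0]))
for n,R in("A",RA),("B",RB):
    for x,z in[(-220,220),(-220,112),(-100,112),(0,112),(35,112)]:
        q=ctrl.solve_ik(tcp(x,-25,z,25),R); print(n,x,z,None if q is None else np.round(q,2))
print(sensors.read_state()["t"])
E
```

```text
O [605.39348051  97.44473948   0.        ] box [-139.67118385  -24.58218748  100.        ]
bottle [ -96.96313193 -134.49595731  150.        ]
tub [ 38.47690212 149.87501943  75.        ] beaker [162.62384396 175.55429683  90.        ]
A -220 220 [-0.64  0.46  1.39  0.6   1.67  2.57]
A -220 112 [-0.64  0.59  1.45  0.59  1.51  2.46]
A -100 112 [-0.47  0.53  1.55  0.66  1.39  2.56]
A 0 112 [-0.32  0.5   1.58  0.71  1.3   2.66]
A 35 112 [-0.26  0.5   1.58  0.73  1.26  2.7 ]
B -220 220 [-0.64  0.46  1.39  0.6   1.67 -0.58]
B -220 112 [-0.64  0.59  1.45  0.59  1.51 -0.68]
B -100 112 [-0.47  0.53  1.55  0.66  1.39 -0.58]
B 0 112 [-0.32  0.5   1.58  0.71  1.3  -0.48]
B 35 112 [-0.26  0.5   1.58  0.73  1.26 -0.44]
0.1
```

```bash
python3 - <<'E'
from h import *
ctrl.gripper_to(48); T=ctrl.tcp_to_tips; print("tips",T)
ctrl.move_ptp(tcp(-225,-24,200,T),RB)
ctrl.move_l(tcp(-225,-24,113,T),vel=120)
s=sensors.read_state(); print(s["t"],H(s["eef_pos"]+s["eef_rot"][:,2]*T),s["grip_width"],s["force"])
im,d=optics.grab_frame("scene"); cv2.imwrite("pics/s1.png",cv2.resize(im[120:400,180:460,::-1],None,fx=2.1,fy=2.1))
E
```

```text
tips 25.0
3.4417 [-225.19281344  -24.57330208  113.61887832] 48.201969835213326 [ 0.3630175  -0.57433218  1.27885193]
```

View pics/s1.png

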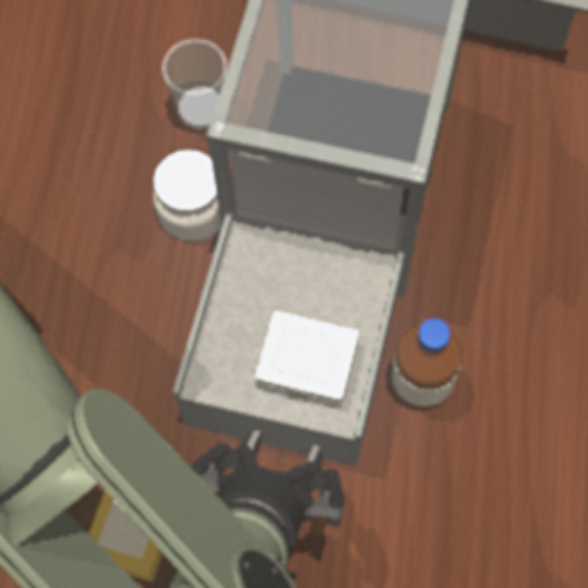

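The fingertips (crop 255,437 and 315,455) line up with the middle of the box's rear face, in front of the shelf. I'll push the first stretch and then check.

```bash
python3 - <<'E'
from h import *
T=25
ctrl.move_l(tcp(-225,-24,111.5,T),vel=60)
ctrl.move_l(tcp(-100,-23,111.5,T),vel=60)
s=sensors.read_state(); print(s["t"],H(s["eef_pos"]+s["eef_rot"][:,2]*T),s["force"])
im,d=optics.grab_frame("scene"); cv2.imwrite("pics/s2.png",cv2.resize(im[120:400,180:460,::-1],None,fx=2.1,fy=2.1))
im,d=optics.grab_frame("top"); cv2.imwrite("pics/t2.png",cv2.resize(im[165:365,140:420,::-1],None,fx=2.5,fy=2.5))
E
```

```text
5.975 [-100.09075069  -23.00207615  111.49186348] [-0.47476121 -1.5664189  -0.01908764]
```

View pics/s2.png

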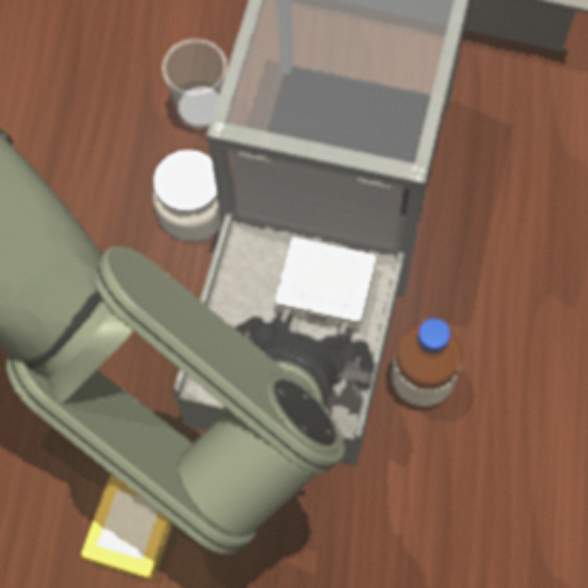

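View pics/t2.png

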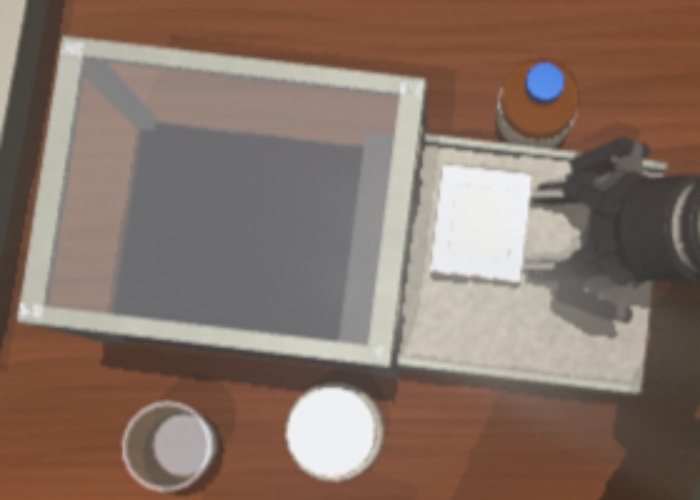

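The box is square in the lane at about x=-60, with the flap just ahead and clearance to both cheeks and the bottle. I'll continue through the doorway.

```bash
python3 - <<'E'
from h import *
T=25
for x in (-40,-15,15):
    r=ctrl.move_l(tcp(x,-20,111.5,T),vel=50,threshold=25)
    s=sensors.read_state(); print(r,s["t"],H(s["eef_pos"]+s["eef_rot"][:,2]*T),s["force"])
    if r: break
im,d=optics.grab_frame("scene"); cv2.imwrite("pics/s3.png",cv2.resize(im[60:340,180:460,::-1],None,fx=2.1,fy=2.1))
im,d=optics.grab_frame("top"); cv2.imwrite("pics/t3.png",cv2.resize(im[165:365,140:420,::-1],None,fx=2.5,fy=2.5))
E
```

```text
False 7.425 [-39.8156548  -19.95432854 111.62665807] [ 1.15437799 -0.87544629 -0.71716586]
False 8.075 [-14.197418   -19.62391162 111.50058121] [0.50431187 0.10238273 0.3500832 ]
False 8.825 [ 15.49202541 -19.4379443  111.0505149 ] [-0.15091932  0.48216875  0.62344748]
```

View pics/s3.png

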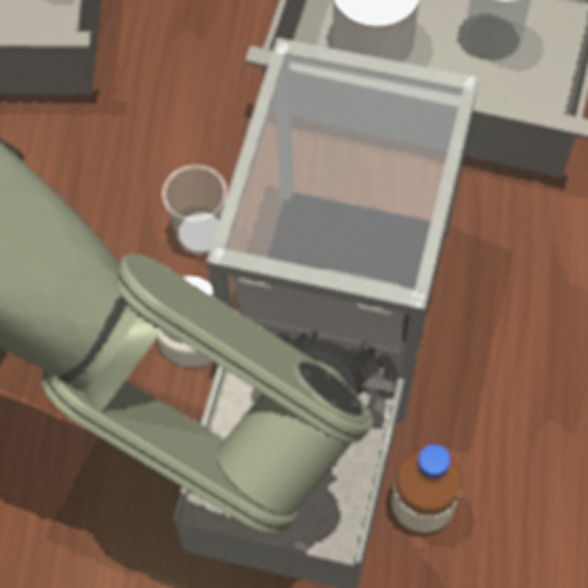

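View pics/t3.png

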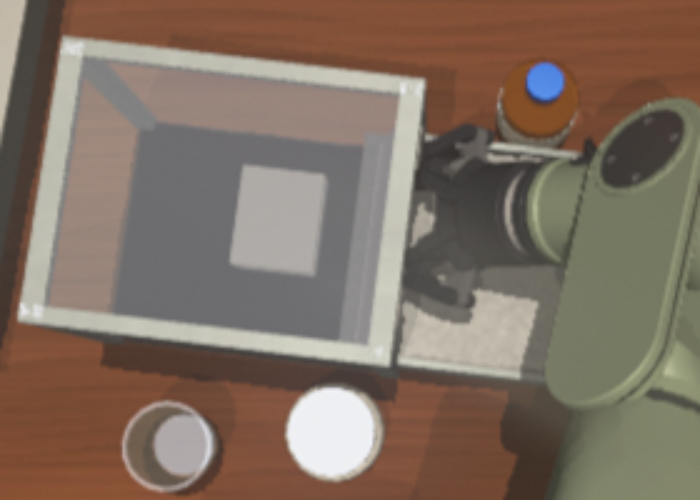

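The white box (top crop 280,220) is on the hopper floor, clear of the ledge (edge near crop x=365). I'll draw the hand straight back.

```bash
python3 - <<'E'
from h import *
T=25
ctrl.move_l(tcp(-120,-20,113,T),vel=70)
ctrl.move_l(tcp(-230,-20,130,T),vel=120)
ctrl.move_l(tcp(-270,0,230,T),vel=120)
s=sensors.read_state(); print(s["t"],s["force"])
for n in ("scene","top"):
    im,d=optics.grab_frame(n); np.savez(n+"4.npz",im=im,d=d)
    c=im[60:340,180:460] if n=="scene" else im[165:365,140:420]
    cv2.imwrite(f"pics/{n}4.png",cv2.resize(c[:,:,::-1],None,fx=2.1 if n=="scene" else 2.5,fy=2.1 if n=="scene" else 2.5))
E
```

```text
13.1417 [ 0.26423887  0.05757535 -0.37107101]
```

View pics/scene4.png

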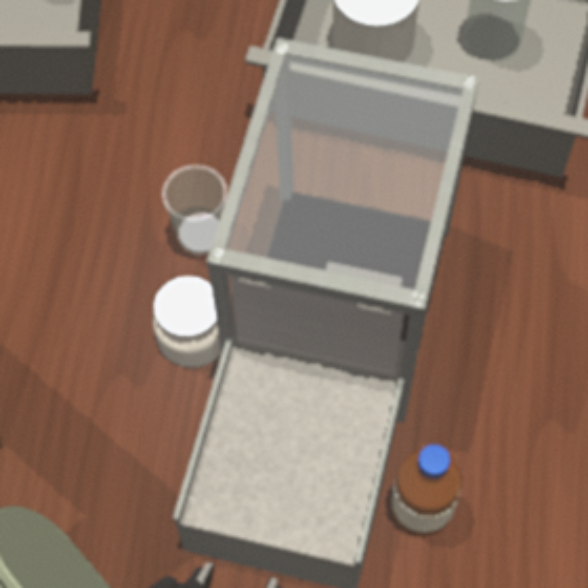

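View pics/top4.png

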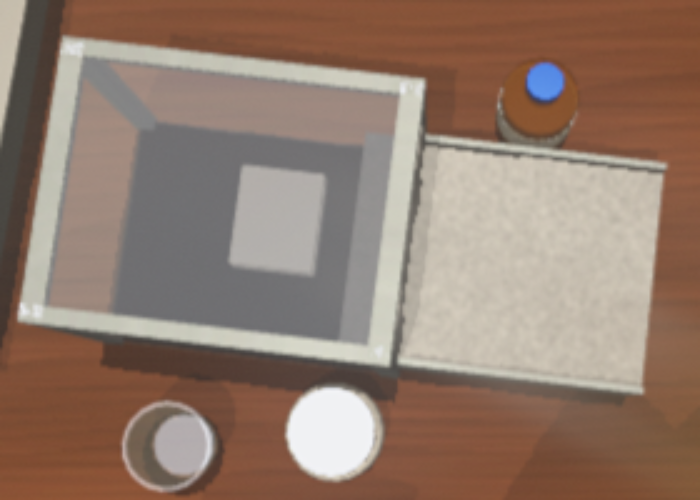

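The shelf is empty and the flap looks the same as when shut at the start. The box lies flat on the floor. One numeric check, then I'll hand in.

```bash
python3 - <<'E'
from h import *
print("box",H(ray("top",[(251.6,253)],40)[0]))
for n,rs in (("scene",dict(flap=(245,315,290,375),bottle=(270,315,365,400),tub=(190,235,250,288),beaker=(138,180,255,288))),("top",dict(bottle=(185,222,335,375),tub=(318,360,252,296),beaker=(322,362,187,228)))):
    A=np.load(n+"0.npz")["im"].astype(int);B=np.load(n+"4.npz")["im"].astype(int)
    rs=dict(rs); 
    if n=="scene": rs["flap"]=(192,238,290,372)
    for k,(a0,a1,b0,b1) in rs.items(): print(n,k,np.abs(A-B)[a0:a1,b0:b1].mean().round(2))
ctrl.hold(0.5); s=sensors.read_state(); print(s["t"],s["force"],np.abs(s["qvel"]).max())
ctrl.finish_job()
E
```

```text
box [105.28984214 -17.33858743  40.        ]
scene flap 4.05
scene bottle 5.36
scene tub 2.44
scene beaker 2.98
top bottle 3.45
top tub 5.0
top beaker 6.01
13.7417 [ 0.20638613 -0.24422126  0.16451984] 0.00213016033831993
the job is handed in; nothing more can be done
```

The white slide box is on the hopper's floor and the job is handed in, at about 13.7 s of the 38 s allowed. I pushed it along the shelf with both fingertips, the hand tilted 40°, through the flap and off the ledge. Then I drew the hand straight back out.

**Box:** it lies flat inside the hopper at about x = 105, y = -17 mm in the hopper frame, clear of the ledge. This comes from one camera ray, assuming the box top is 40 mm above the table.

**Flap, bottle, tub and beaker:** the last pictures show the flap shut as at the start and the three bystanders in the same pixel positions. The before/after image differences were only about 2 to 6 grey levels. I did not measure the flap angle or the bystander positions directly.

**Robot:** the force on the tool was about 0 when I handed in, and no checks failed or disagreed.

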